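# Level the vial warm-plate and hold the contact thermometer on its check spot

## Task

Check the vial warm-plate's temperature: first turn the black levelling knob until the tilted aluminium plate sits level, its front corners flush with the tops of the two red posts. Then lift the orange contact thermometer out of its white stand and hold it upright with its brass tip inside the small yellow ring on the plate, pressing gently so that the sprung tip is pushed about half way in. Finish still gripping and pressing it there, and leave the other things on the bench where they are.

Things in the scene. Friction and masses are not known exactly. Their poses are not given: they have to be found in the camera images.
- stage: Warm-plate base: grey slab 270 x 150 x 22 mm, fixed; yaw up to 0.5 rad, may stand left or right. Origin on the bench; x runs from the knob end (towards the robot, x -150 mm) to the hinge end (x +120), z up. Two fixed red posts, 10 mm thick, at x -68, y +/-69 beside the plate's front corners end 75 mm above the bench, flush with the level plate's top.
- plate (a joint): Tilt of the aluminium plate (170 x 116 x 12 mm; hinge at stage x +90, z 69 mm; six blue-capped vials at the hinge end stand 23 mm above it), rad: 0 = level, positive = knob end low. Starts at 0.063 to 0.154. Always 0.07 x the knob angle; stays where the knob leaves it.
- knob (a joint): Knob angle, rad, positive anticlockwise from above; starts at 0.9 to 2.2, range -0.8 to 2.5. Turned clockwise it falls and the plate rises; at 0 the plate is level. Stiff: 0.12 N m, no spring back. At 0 the grip bar lies along stage x, and it turns with the angle; a white line marks the bar end pointing to stage +x at 0.
- knob_grip (a point): Middle of the knob's black grip bar, on the knob's vertical axis, 110 mm above the bench at stage x -118 mm. The bar is 46 mm long, 14 mm wide and 32 mm high (94 to 126 mm above the bench); it is gripped across its 14 mm width. The knob does not rise as it turns.
- spot (a point): Centre of the yellow ring on top of the plate: ring 23 mm across outside, 16 mm inside, black within; at stage x -20 mm, y 0, 75 mm above the bench when level. It moves with the plate; axes as the stage's when level.
- holder: White stand for the thermometer, a block 70 x 70 mm and 78 mm high with a 17 mm hole down its middle, fixed to the bench. Origin in the centre of its underside; turned up to 0.6 rad.
- probe: Orange thermometer, loose, 0.1 kg, upright in the stand. Handle 24 x 24 mm, 60 tall, plus a 4 mm stud on top; origin under the handle's middle (on the stand's top, 78 mm above the bench), z up, x and y normal to its flats. Below it a steel stem 10 mm thick, 45 long, then the brass tip 6 mm thick; tip end 60 mm below the origin when free. Grip across the flats; lift 62 mm to clear.
- tip (a joint): How far the sprung tip is pushed in, m: 0 = free, 0.012 = fully in. Spring 500 N/m, so 3 N at half way (0.006).
- probe_tip (a point): Contact end of the brass tip, on the thermometer's axis; moves with the tip. Its z axis is the probe's.
- amber_bottle: Bystander: loose amber bottle, 86 mm wide, 180 mm tall; origin under its base.
- blue_bottle: Bystander: loose clear bottle with blue cap, 80 mm wide, 170 mm tall; origin under its base.
- column: Bystander: loose steel tube (chromatography column), 18 mm thick, 150 mm long, lying; origin at its middle underside.
- wrench: Bystander: loose steel wrench 140 mm long, lying flat; origin at its underside.
- fittings_tray: Bystander: blue open tray 140 x 100 x 30 mm; origin under its middle.
- carton: Bystander: cardboard box 120 x 220 x 70 mm; origin under its middle.

How it is judged (in metres and radians):
On the way, in this order (a step that is already met when the one before it is completed fails the run):
1. the plate is turned level (within 0.022 rad) while the thermometer is still in its stand (value of joint plate between -0.022 and 0.022 rad and horizontal distance between probe and holder below 0.02 m and height (world z) of probe below 0.09 m), for 0.3 s.
2. the gripper has lifted the thermometer clear of its stand (height (world z) of probe_tip above 0.079 m and contact force between the fingers and probe above 2 N and contact force between probe and holder below 0.2 N), for 0.1 s.
At the end, for the whole second after the job is handed in: Plate level within 0.022 rad; the gripper holds the thermometer still and upright within 0.09 rad, clear of its stand, its tip on the plate within 6 mm of the ring's centre, pushed in 3 to 10 mm with 1 to 6.5 N (value of joint plate between -0.022 and 0.022 rad and distance between probe_tip and spot below 0.006 m and angle between probe's own z axis and vertical below 0.09 rad and value of joint tip between 0.003 and 0.01 m and contact force between probe and stage between 1 and 6.5 N and contact force between the fingers and probe above 2 N and contact force between probe and holder below 0.2 N and linear speed of probe below 0.02 m/s); the arm keeps its last pose, push and grip.
It fails at once if the thermometer is pressed hard on the warm-plate (over 15 N) (contact force between probe and stage above 15 N).
It fails at once if a bystander is moved by more than 25 mm (distance of any of amber_bottle, blue_bottle, column, wrench, fittings_tray, carton from where it was at the start of the episode above 0.025 m).
It also fails if it takes over 67 s, if anything falls off the work surface, if the arm or the gripper's body presses on something with over 40 N, if the wrist force passes 120 N, or if a joint passes its speed limit or range.

## Robot

A 6-joint arm with a two-finger parallel gripper is mounted at the origin on the work surface. World frame = base frame: x ahead of the robot, y to its left, z up, the work surface at z = 0. Lengths are in mm, angles in rad, forces in N, time in s.
With the tool pointing down it reaches from about 375 to 825 mm from the base axis. Payload 5.5 kg.
Tool frame: the origin (TCP) lies between the finger pads; the fingertips stand ahead of it and the grasp point (between the pads) lies 3 mm ahead of it (manip.finger_overhang is the z of the fingertips in the tool frame, in mm); z points along the fingers, y is the direction in which the jaws open and shut (so a half turn about z gives the same grasp; the last joint's range is limited). The gripper opens to 85 mm and grips with 20 to 120 N. Pads are 22 mm wide; open, the fingers measure 114 mm over their backs; the gripper's body (76 mm by 85 mm) begins 54 mm behind the grasp point. The pads swing forward as they close: fully open they stand 13 mm farther back than shut.
Start: joints at [0, 0.314, -0.047, 1.21, 0, 1.571], TCP at [599.996, -0, 253.299] pointing down, gripper open.
Joint ranges: [-2.67, 2.67], [-0.69, 1.73], [-1.03, 1.25], [-2.08, 2.16], [-1.42, 1.45], [-3.14, 3.14]. Speed limits (rad/s): [2.39, 2.39, 3.01, 3.14, 3.14, 3.14].

## Interface

Orientations are given as a rotation vector (axis times angle).
In Python, from cell import manip gives the robot as it stands.
- The arm moves only by the tool send_rows, never from a script. Its argument "steps" is text: rows parted by semicolons, each of 5 numbers parted by spaces: the shift along the tool's x, y, z scaled (see below), then the turn about the tool's z scaled (see below), then the opening, from -1 (shut) to 1 (fully open). A call has 1 to 20 rows; each row is the pose to reach, as a shift and turn from the pose commanded when the call began, along the tool's axes at that moment; what a row does not reach only later rows make up. The controller multiplies each number of a shift by 1000 mm and each number of a turn by 30 degrees. A row lasts 1/8 s, in which the tool goes at most 62.5 mm and 10.7 degrees, less where a joint would pass 70% of its speed; a pose out of reach is approached as far as the arm can. A call with a number of a shift or a turn outside -1 to 1 is refused whole. A call with a gripper value outside its range is refused whole. The fingers move at their own pace and stop on an object; "squeeze" is the grip in N (left out, the last holds). Time passes only in rows, so rows that repeat a pose let the fingers close. It gives the time, the measured TCP pose, the force and the opening at its end, in the units of the state.
- manip.read_state(): the state, without advancing time (a new reading comes with each control period).
- manip.grab_frame(name): name is "scene" or "side" or "wrist"; returns the picture (384x512x3 uint8, red, green, blue); there is no depth.
- manip.get_calibration(name): a dict with "intrinsics" (3x3 intrinsics, pixels), "xyz" and "attitude" of the camera in the world. Camera axes: x right, y up, looking along -z (the intrinsics and any distortion apply to the point x, -y, -z); pixel columns grow to the right and rows downward; lengths in mm; the calibration is good to about 2 mm. A picture is of the moment at which its call begins: read the wrist's pose just before it. get_calibration takes no time and is no camera call; for the wrist camera it gives the pose at the moment of the call.
- manip.job_done(): hands the job in, once; it reports no verdict.
The state is a dict: "clock": time; "joints": joint angles; "joint_velocities": joint speeds; "effort": joint torques, N m; "eef_pos": TCP position; "tcp_rot": TCP orientation; "wrist_force": force on the tool from outside, world axes, zero at the start; "wrist_torque": the same for the moment, N m; "finger_gap": opening from 0.0 (shut) to 1.0 (fully open).
Only numpy, scipy, OpenCV 4.12 (cv2) and the standard library are available. Lean on these libraries where they do the work, as an engineer would, in place of code of your own. Each camera call takes 0.05 s, during which the arm holds its last target. There are 200 camera calls.

## Working session

There is one attempt and no reset: what is moved stays moved. The work goes in short steps, Python scripts to look and compute and a tool call to move; the robot and the scene stay as the last step left them, time stands still between calls to the robot, and variables do not carry over. Pictures are saved under pics/ and viewed, about 8 in all and at most 12, crops included, and the job is handed in when it is done.

Besides the shell and the picture viewer there is one more tool, called after "Emit:" as name(argument=value, ...), one argument or row to a line, values as JSON. send_rows: Moves the arm, as the interface text tells. Its arguments: {"type":"object","properties":{"steps":{"type":"string"},"squeeze":{"type":"number"}},"required":["steps"]}

```bash
mkdir -p pics; ls; python3 - <<'E'
from cell import manip
import cv2,numpy as np
s=manip.read_state(); print(s, manip.finger_overhang)
ims=[]
for n in("scene","side","wrist"):
    c=manip.get_calibration(n); print(n,c)
    im=manip.grab_frame(n); cv2.imwrite(f"pics/{n}0.png",im[...,::-1]); ims.append(im[...,::-1])
E
```

```text
pics
{'clock': 0.0, 'joints': array([-5.85583093e-06,  3.14234771e-01, -4.80656472e-02,  1.21019561e+00,
        1.38405622e-06,  1.57081001e+00]), 'joint_velocities': array([-3.70619591e-04, -1.50089495e-06,  1.27792910e-03, -7.00349305e-04,
        3.79279122e-04, -4.19050690e-04]), 'effort': array([ 1.69644722e-03, -5.39594257e+01,  3.39749372e+01,  1.94567809e-02,
        9.49871333e-05,  6.01428906e-05]), 'eef_pos': array([ 5.99466784e+02, -3.08284117e-03,  2.52435174e+02]), 'tcp_rot': array([-2.22061223e+00, -2.22056883e+00,  1.88564175e-03]), 'wrist_force': array([0.21379422, 0.35300237, 0.91529751]), 'wrist_torque': array([-0.03802204, -0.0097686 ,  0.03694621]), 'finger_gap': 1.0008006887479115} 22.0
scene {'intrinsics': array([[382.44607159,   0.        , 252.89627752],
       [  0.        , 382.44607159, 190.9898419 ],
       [  0.        ,   0.        ,   1.        ]]), 'xyz': array([1175.26656563, -585.25944605, 1056.92242295]), 'attitude': array([0.69612831, 0.30526978, 0.7979731 ])}
side {'intrinsics': array([[493.14373502,   0.        , 255.69794245],
       [  0.        , 493.14373502, 198.4957454 ],
       [  0.        ,   0.        ,   1.        ]]), 'xyz': array([ 225.75512286, 1322.08290954, 1094.10177328]), 'attitude': array([ 0.15750834, -1.32650493, -2.64718743])}
wrist {'intrinsics': array([[301.76958604,   0.        , 254.61471686],
       [  0.        , 301.76958604, 194.66169234],
       [  0.        ,   0.        ,   1.        ]]), 'xyz': array([599.26187491,  72.00451056, 372.83867399]), 'attitude': array([-0.28712966,  0.00259333,  0.00089142])}
```

View pics/scene0.png

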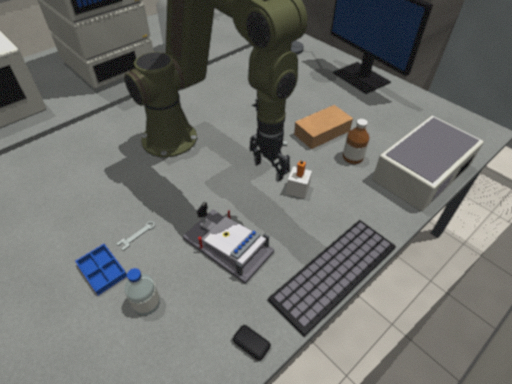

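View pics/side0.png

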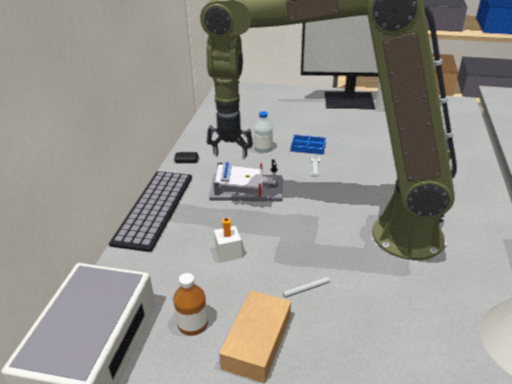

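The scene view shows the thermometer at about (301,169) with the knob at (203,212). In the side view they are at (227,228) and (274,165). Next I'll triangulate both.

```bash
cat > h.py <<'E'
import numpy as np,cv2
from scipy.spatial.transform import Rotation as R
from cell import manip
def ray(c,uv):
    K=c["intrinsics"]; d=np.linalg.solve(K,[uv[0],uv[1],1.]); d=R.from_rotvec(c["attitude"]).as_matrix()@[d[0],-d[1],-d[2]]
    return c["xyz"],d/np.linalg.norm(d)
def onz(c,uv,z):
    o,d=ray(c,uv); return o+d*(z-o[2])/d[2]
def tri(obs):
    A=0;b=0
    for c,uv in obs:
        o,d=ray(c,uv); P=np.eye(3)-np.outer(d,d); A=A+P; b=b+P@o
    x=np.linalg.solve(A,b)
    return x,[np.linalg.norm((np.eye(3)-np.outer(d,d))@(x-o)) for o,d in (ray(*q) for q in obs)]
def proj(c,p):
    q=R.from_rotvec(c["attitude"]).inv().apply(np.asarray(p)-c["xyz"]); v=c["intrinsics"]@[q[0],-q[1],-q[2]]; return v[:2]/v[2]
def blobs(im,lo,hi,mn=4):
    m=cv2.inRange(cv2.cvtColor(im,cv2.COLOR_RGB2HSV),np.array(lo),np.array(hi))
    n,l,s,c=cv2.connectedComponentsWithStats(m); return m,sorted([(int(s[i][4]),*np.round(c[i],1),*s[i][:4]) for i in range(1,n) if s[i][4]>=mn],reverse=True)
E
python3 - <<'E'
from h import *
C={n:manip.get_calibration(n) for n in("scene","side")}
for n in C:
    im=cv2.imread(f"pics/{n}0.png")[...,::-1]
    print(n,"orange",blobs(im,(7,190,150),(18,255,255),15)[1][:4]); print("yellow",blobs(im,(22,120,100),(35,255,255),2)[1][:4]); print("red",blobs(im,(0,150,80),(4,255,255),3)[1][:4])
print(tri([(C["scene"],(301,169)),(C["side"],(227,228))]))
print(tri([(C["scene"],(203,211)),(C["side"],(274,165))]))
print(tri([(C["scene"],(227,234)),(C["side"],(248,176))]))
E
```

```text
scene orange []
yellow [(4, np.float64(145.0), np.float64(35.5), np.int32(144), np.int32(35), np.int32(3), np.int32(2)), (3, np.float64(227.3), np.float64(233.7), np.int32(227), np.int32(233), np.int32(2), np.int32(2)), (3, np.float64(224.3), np.float64(234.7), np.int32(224), np.int32(234), np.int32(2), np.int32(2))]
red [(7, np.float64(199.6), np.float64(238.3), np.int32(199), np.int32(237), np.int32(2), np.int32(4))]
side orange [(242, np.float64(186.4), np.float64(299.7), np.int32(176), np.int32(291), np.int32(23), np.int32(17)), (76, np.float64(226.5), np.float64(227.9), np.int32(223), np.int32(219), np.int32(7), np.int32(17))]
yellow [(3, np.float64(247.0), np.float64(176.0), np.int32(246), np.int32(176), np.int32(3), np.int32(1))]
red [(13, np.float64(259.5), np.float64(191.1), np.int32(259), np.int32(187), np.int32(2), np.int32(9))]
(array([569.10892589, 195.07823608, 106.75444982]), [np.float64(1.9057530559079756), np.float64(1.9057530559076503)])
(array([ 489.42795865, -181.04477118,  108.24524911]), [np.float64(4.015541587423563), np.float64(4.015541587423602)])
(array([ 583.79955907, -161.56477198,   61.50592034]), [np.float64(3.4860034891382963), np.float64(3.486003489138276)])
```

View pics/wrist0.png

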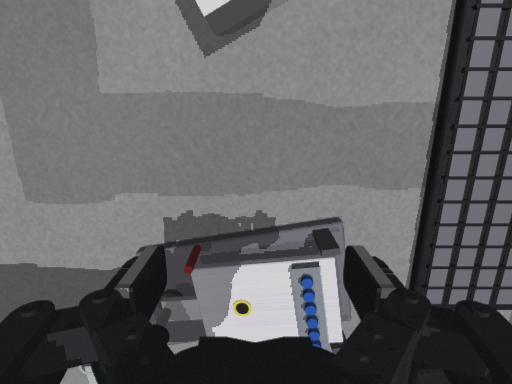

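The wrist view shows the ring at (242,308), the red post at (193,258) and the vials on the right, which fits a stage yaw of about 0.2. I'll move so the knob and plate are in the clear half of the wrist view.

Emit:
send_rows(
  steps="-0.06 -0.02 0 0 1;-0.12 -0.04 0 0 1;-0.18 -0.06 0 0 1;-0.24 -0.08 0 0 1;-0.24 -0.08 0 0 1;-0.24 -0.08 0 0 1",
)

```text
clock: 0.9
eef_pos: [519.8, -239.9, 253.0]
tcp_rot: [-2.222, -2.22, -0.001]
wrist_force: [0.2, 0.3, 0.6]
finger_gap: 1.003
```

```bash
python3 - <<'E'
from h import *
s=manip.read_state(); print(s["eef_pos"],s["tcp_rot"],s["clock"])
np.save("c1.npy",manip.get_calibration("wrist"),allow_pickle=True)
cv2.imwrite("pics/w1.png",manip.grab_frame("wrist")[...,::-1])
E
```

```text
[ 519.81192758 -239.92383645  253.01694876] [-2.22197994e+00 -2.21979006e+00 -5.56196710e-04] 0.9
```

Emit:
send_rows(
  steps="-0.03 -0.03 0 0 1;-0.06 -0.06 0 0 1;-0.06 -0.06 0 0 1;-0.06 -0.06 0 0 1",
)

```text
clock: 1.45
eef_pos: [460.9, -298.7, 253.4]
tcp_rot: [2.22, 2.223, 0.001]
wrist_force: [0.2, 0.2, -0.9]
finger_gap: 0.996
```

```bash
python3 - <<'E'
from h import *
s=manip.read_state(); print(s["eef_pos"],s["tcp_rot"],s["clock"])
np.save("c2.npy",manip.get_calibration("wrist"),allow_pickle=True)
b=manip.grab_frame("wrist")[...,::-1];cv2.imwrite("pics/w2.png",b)
a=cv2.imread("pics/w1.png")
cv2.imwrite("pics/w12.png",np.vstack([a[:300],b[:300]]))
E
```

```text
[ 460.90284582 -298.74443745  253.3543204 ] [2.21954346e+00 2.22331094e+00 1.08395493e-03] 1.45
```

View pics/w12.png

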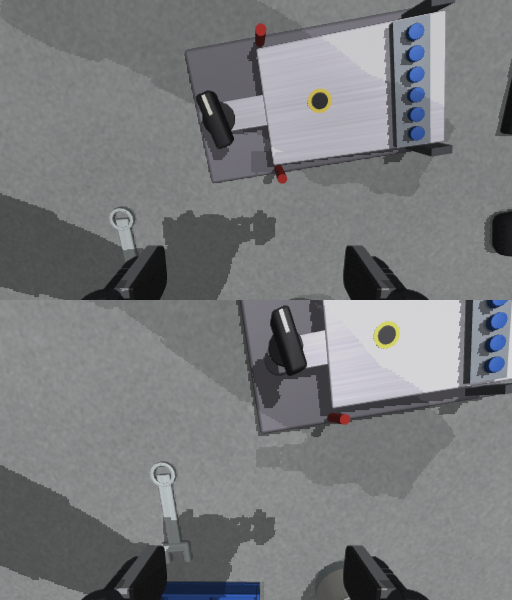

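View 1 shows the knob bar with its white-marked end at about (205,95) and the ring at (319,100). In view 2 the bar is at about (287,40) and the ring at (387,34). The stage yaw is about 0.15 to 0.2 and the knob angle about 1.8. I'll enlarge the knob for a better measurement.

```bash
python3 - <<'E'
from h import *
a=cv2.imread("pics/w1.png");b=cv2.imread("pics/w2.png")
c1=np.load("c1.npy",allow_pickle=True).item();c2=np.load("c2.npy",allow_pickle=True).item()
f=lambda i,x,y:cv2.resize(i[y:y+80,x:x+100],None,fx=4,fy=4,interpolation=cv2.INTER_CUBIC)
cv2.imwrite("pics/kn.png",np.hstack([f(a,170,75),f(b,250,0)]))
Y=[]
for im,c in((a,c1),(b,c2)):
    m,bl=blobs(im[...,::-1],(22,120,80),(36,255,255),15); ys,xs=np.nonzero(m)
    ct=max(cv2.findContours(m,0,1)[0],key=cv2.contourArea); e=cv2.fitEllipse(ct); Y.append((c,e[0])); print("ring",e)
    print("red",blobs(im[...,::-1],(0,120,60),(6,255,255),20)[1][:3])
    m,_=blobs(im[...,::-1],(100,150,100),(125,255,255),20); print("blue",[x[:3] for x in _ if x[0]<500])
print(tri(Y))
E
```

```text
ring ((319.270751953125, 100.31137084960938), (21.841644287109375, 23.19790267944336), 32.639625549316406)
red [(122, np.float64(280.9), np.float64(174.4), np.int32(276), np.int32(165), np.int32(11), np.int32(18)), (121, np.float64(260.1), np.float64(29.7), np.int32(255), np.int32(23), np.int32(11), np.int32(14))]
blue [(270, np.float64(192.9), np.float64(339.5)), (181, np.float64(415.6), np.float64(31.3)), (179, np.float64(415.9), np.float64(52.9)), (169, np.float64(416.2), np.float64(74.1)), (161, np.float64(416.6), np.float64(94.3)), (149, np.float64(416.9), np.float64(113.9)), (143, np.float64(417.2), np.float64(132.9)), (60, np.float64(164.9), np.float64(339.1))]
ring ((386.4593505859375, 34.60197067260742), (22.315410614013672, 26.710546493530273), 35.135196685791016)
red [(107, np.float64(343.1), np.float64(118.2), np.int32(330), np.int32(113), np.int32(20), np.int32(12))]
blue [(203, np.float64(498.5), np.float64(20.2)), (193, np.float64(497.2), np.float64(42.5)), (181, np.float64(495.9), np.float64(64.0)), (67, np.float64(498.4), np.float64(2.0)), (46, np.float64(157.8), np.float64(319.3))]
(array([ 582.85929013, -162.89130465,   61.48999393]), [np.float64(0.06091056589667455), np.float64(0.06091056589679464)])
```

View pics/kn.png

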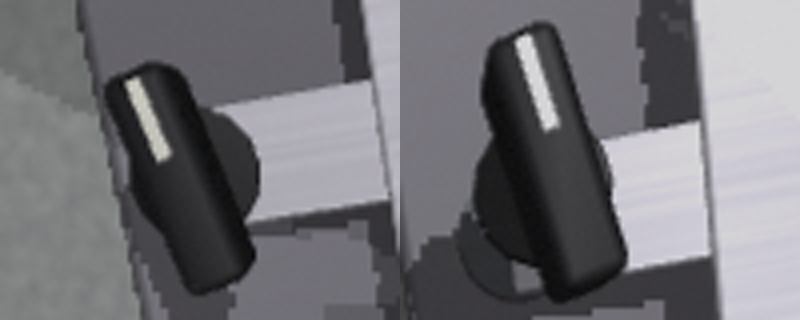

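```bash
python3 - <<'E'
from h import *
c1=np.load("c1.npy",allow_pickle=True).item();c2=np.load("c2.npy",allow_pickle=True).item()
o=tri([(c1,(204.5,94.5)),(c2,(281.25,9))]);i=tri([(c1,(211.5,115.5)),(c2,(288,32))])
print("line",o,i)
d=o[0]-i[0]; print("bar ang",np.arctan2(d[1],d[0]))
vz=tri([(c1,(416.2,74.1)),(c2,(498.5,20.2))]); vz2=tri([(c1,(416.9,113.9)),(c2,(495.9,64))]);print("vial",vz,vz2)
z=(vz[0][2]+vz2[0][2])/2
v=np.array([onz(c1,p,z) for p in((415.6,31.3),(415.9,52.9),(416.2,74.1),(416.6,94.3),(416.9,113.9),(417.2,132.9))])
d=v[0]-v[-1]; print(v[0],v[-1],"yaw vials",np.arctan2(-d[0],d[1]))
p=[onz(c1,q,75)[:2] for q in((283.3,179.5),(260.8,26))]; e=p[1]-p[0]; print("posts",p,np.linalg.norm(e),np.arctan2(-e[0],e[1]))
ring=np.array([582.86,-162.9]); 
for yaw in (.13,.15,.17,.19):
    u=np.array([np.cos(yaw),np.sin(yaw)]); print(yaw,"knob",ring-98*u+[0,0],"from line",o[0][:2], np.cos(yaw))
# px of the knob grip candidates: bar rotated
E
```

```text
line (array([ 479.6118119 , -159.29056964,  124.19649817]), [np.float64(0.28505087774655163), np.float64(0.285050877746698)]) (array([ 484.81106606, -175.0792473 ,  127.23430171]), [np.float64(0.37884223039235854), np.float64(0.37884223039234877)])
bar ang 1.8889149343829517
vial (array([ 680.30180332, -144.6631638 ,   60.15454253]), [np.float64(7.568453169213054), np.float64(7.5684531692130514)]) (array([ 688.52057404, -181.88353804,   56.85594257]), [np.float64(7.421565595127369), np.float64(7.421565595127455)])
[ 670.01003914 -101.0758335    58.50524255] [ 685.70470938 -194.74448219   58.50524255] yaw vials 0.16601308278250915
posts [array([ 548.15506021, -239.83247459]), array([ 524.56361899, -100.25475684])] 141.55739257115317 0.16743763668655562
0.13 knob [ 485.68693442 -175.60414598] from line [ 479.6118119  -159.29056964] 0.9915618937147881
0.15 knob [ 485.96043436 -177.54493698] from line [ 479.6118119  -159.29056964] 0.9887710779360422
0.17 knob [ 486.27269284 -179.47987021] from line [ 479.6118119  -159.29056964] 0.9855847669095608
0.19 knob [ 486.62358496 -181.40817171] from line [ 479.6118119  -159.29056964] 0.9820042351172703
```

The measurements agree: yaw 0.167 from both vials and posts, ring at z 61.5 giving tilt 0.12, and bar angle 1.89. That puts the knob at about 1.72 rad and its axis at (486,-179). I'll go above it, descend and grip.

Emit:
send_rows(
  steps="0.05 0.013 0.02 -0.3 1;0.1 0.026 0.05 -0.61 1;0.121 0.026 0.08 -0.61 1;0.121 0.026 0.11 -0.61 1;0.121 0.026 0.136 -0.61 1;0.121 0.026 0.136 -0.61 1;0.121 0.026 0.136 -0.61 1",
)

```text
clock: 2.38
eef_pos: [486.9, -178.6, 118.2]
tcp_rot: [1.838, 2.547, 0.001]
wrist_force: [-0.7, -0.1, 0.3]
finger_gap: 0.999
```

Emit:
send_rows(
  squeeze=60,
  steps="0 0 0 0 -1;0 0 0 0 -1;0 0 0 0 -1;0 0 0 0 -1;0 0 0 0 -1;0 0 0 0 -1;0 0 0 0 -1;0 0 0 0 -1",
)

```text
clock: 3.38
eef_pos: [486.7, -178.7, 117.8]
tcp_rot: [1.839, 2.546, 0.002]
wrist_force: [3.5, 4.0, 5.3]
finger_gap: 0.153
```

The bar is gripped (gap about 13 mm). Next I'll turn it clockwise by about 99 degrees, in calls of 30 degrees.

Emit:
send_rows(
  steps="0 0 0 0.25 -1;0 0 0 0.5 -1;0 0 0 0.75 -1;0 0 0 1 -1;0 0 0 1 -1",
)

```text
clock: 4.0
eef_pos: [486.9, -178.7, 117.7]
tcp_rot: [2.437, 1.982, 0.003]
wrist_force: [3.7, 4.3, 4.0]
finger_gap: 0.153
```

Emit:
send_rows(
  steps="0 0 0 0.25 -1;0 0 0 0.5 -1;0 0 0 0.75 -1;0 0 0 1 -1;0 0 0 1 -1",
)

```text
clock: 4.62
eef_pos: [487.1, -178.8, 117.8]
tcp_rot: [2.867, 1.284, 0.003]
wrist_force: [4.6, 3.3, 4.1]
finger_gap: 0.152
```

Emit:
send_rows(
  steps="0 0 0 0.25 -1;0 0 0 0.5 -1;0 0 0 0.75 -1;0 0 0 1 -1;0 0 0 1 -1",
)

```text
clock: 5.25
eef_pos: [487.2, -179.0, 117.8]
tcp_rot: [3.102, 0.498, 0.004]
wrist_force: [4.6, 3.2, 3.0]
finger_gap: 0.15
```

Emit:
send_rows(
  steps="0 0 0 0.15 -1;0 0 0 0.3 -1;0 0 0 0.3 -1;0 0 0 0.3 -1",
)

```text
clock: 5.75
eef_pos: [487.2, -179.0, 117.8]
tcp_rot: [3.131, 0.255, 0.004]
wrist_force: [4.4, 3.7, 3.8]
finger_gap: 0.153
```

The tool x axis is now at 0.163, against a stage yaw of 0.167. I'll release, rise and check the level from two wrist positions.

Emit:
send_rows(
  steps="0 0 0 0 1;0 0 0 0 1;0 0 0 0 1;0 0 -0.04 0 1;0 0 -0.09 0 1;0 0 -0.14 0 1;0 0 -0.14 0 1;0 0 -0.14 0 1",
)

```text
clock: 6.75
eef_pos: [485.7, -179.0, 256.8]
tcp_rot: [3.131, 0.254, -0.001]
wrist_force: [-0.5, -0.4, -0.4]
finger_gap: 0.996
```

```bash
python3 - <<'E'
from h import *
np.save("c3.npy",manip.get_calibration("wrist"),allow_pickle=True)
cv2.imwrite("pics/w3.png",manip.grab_frame("wrist")[...,::-1])
E
```

Emit:
send_rows(
  steps="0 0.05 0 0 1;0 0.1 0 0 1;0 0.1 0 0 1;0 0.1 0 0 1",
)

```text
clock: 7.3
eef_pos: [501.2, -277.1, 255.6]
tcp_rot: [-3.129, -0.254, 0.004]
wrist_force: [-0.7, 0.2, -0.4]
finger_gap: 1.001
```

```bash
python3 - <<'E'
from h import *
c4=manip.get_calibration("wrist");b=manip.grab_frame("wrist");cv2.imwrite("pics/w4.png",b[...,::-1])
a=cv2.imread("pics/w3.png")[...,::-1];c3=np.load("c3.npy",allow_pickle=True).item()
Y=[]
for im,c in((a,c3),(b,c4)):
    m,bl=blobs(im,(22,120,80),(36,255,255),15)
    ct=max(cv2.findContours(m,0,1)[0],key=cv2.contourArea); e=cv2.fitEllipse(ct); Y.append((c,e[0])); print("ring",e)
    print("red",[x[:3] for x in blobs(im,(0,120,60),(6,255,255),20)[1][:3]])
print(tri(Y),manip.read_state()["eef_pos"])
C=manip.get_calibration("side");im=manip.grab_frame("side");cv2.imwrite("pics/side4.png",im[...,::-1])
C2=manip.get_calibration("scene");im2=manip.grab_frame("scene")
f=lambda i,x,y:cv2.resize(i[y:y+60,x:x+100],None,fx=3.9,fy=3.9,interpolation=cv2.INTER_CUBIC)
cv2.imwrite("pics/v4.png",np.vstack([np.hstack([a,b])[:, :].copy()[:, :,::-1][::1]]) if 0 else np.vstack([cv2.resize(np.hstack([a,b]),(780,293)),np.hstack([f(im,195,205),f(im2,260,155)])])[...,::-1])
E
```

```text
ring ((254.6664276123047, 74.95037841796875), (22.904647827148438, 24.514694213867188), 3.8027358055114746)
red [(126, np.float64(322.2), np.float64(126.3)), (94, np.float64(185.0), np.float64(127.2))]
ring ((148.29693603515625, 73.9378433227539), (22.376426696777344, 25.234947204589844), 148.8751983642578)
red [(105, np.float64(224.7), np.float64(125.9)), (100, np.float64(84.0), np.float64(126.3))]
(array([ 582.82236278, -163.02832985,   75.1102176 ]), [np.float64(0.04862042149555755), np.float64(0.04862042149583966)]) [ 501.35543042 -276.7114605   256.10318593]
```

View pics/v4.png

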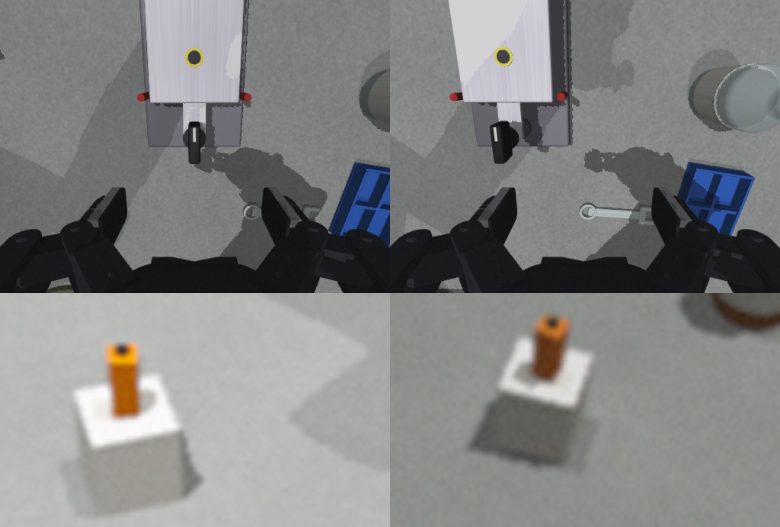

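The plate is level: the ring triangulates to z 75.1 and the knob bar lies along the stage. The spot is at (582.8,-163.0,75.1). Now I'll go to the thermometer, turning the wrist back on the way.

Emit:
send_rows(
  steps="0.019 -0.056 0 -0.14 1;0.038 -0.113 0 -0.29 1;0.058 -0.169 0 -0.43 1;0.077 -0.226 0 -0.57 1;0.097 -0.282 0 -0.72 1;0.116 -0.339 0 -0.86 1;0.136 -0.395 0 -1 1;0.136 -0.395 0 -1 1",
)

```text
clock: 8.45
eef_pos: [572.1, 138.8, 257.2]
tcp_rot: [-2.954, -1.067, -0.001]
wrist_force: [-0.8, -0.9, 0.3]
finger_gap: 1.001
```

Emit:
send_rows(
  steps="0 0 0 -0.33 1;0 0 0 -0.67 1;0 0 0 -1 1;0 0 0 -1 1",
)

```text
clock: 8.95
eef_pos: [572.0, 133.7, 257.4]
tcp_rot: [2.586, 1.783, -0.0]
wrist_force: [0.5, 0.2, -0.1]
finger_gap: 1.001
```

Emit:
send_rows(
  steps="0 0 0 -0.33 1;0 0 0 -0.68 1;0 0 0 -0.68 1;0 0 0 -0.68 1",
)

```text
clock: 9.45
eef_pos: [572.4, 133.9, 257.4]
tcp_rot: [2.232, 2.21, -0.0]
wrist_force: [0.8, 0.1, 0.7]
finger_gap: 0.999
```

```bash
python3 - <<'E'
from h import *
print(manip.read_state()["eef_pos"])
np.save("c5.npy",manip.get_calibration("wrist"),allow_pickle=True)
cv2.imwrite("pics/w5.png",manip.grab_frame("wrist")[...,::-1])
E
```

```text
[572.3846628  133.94626292 257.36991009]
```

Emit:
send_rows(
  steps="-0.04 0.03 0 0 1;-0.07 0.05 0 0 1;-0.07 0.05 0 0 1;-0.07 0.05 0 0 1",
)

```text
clock: 10.0
eef_pos: [621.8, 64.1, 257.1]
tcp_rot: [-2.228, -2.213, 0.0]
wrist_force: [-0.2, 0.9, 0.5]
finger_gap: 1.0
```

```bash
python3 - <<'E'
from h import *
print(manip.read_state()["eef_pos"],manip.read_state()["tcp_rot"])
np.save("c6.npy",manip.get_calibration("wrist"),allow_pickle=True)
b=manip.grab_frame("wrist")[...,::-1];cv2.imwrite("pics/w6.png",b)
a=cv2.imread("pics/w5.png")
L=[]
for n,im in((5,a),(6,b)):
    m,bl=blobs(im[...,::-1],(6,170,60),(20,255,255),60); print([[int(v) for v in x] for x in bl[:3]])
    x=int(bl[0][1])-45;y=max(0,int(bl[0][2])-50); print(n,"crop org",x,y)
    L.append(cv2.resize(im[y:y+100,x:x+100],(390,390),interpolation=cv2.INTER_CUBIC))
cv2.imwrite("pics/v6.png",np.hstack(L))
E
```

```text
[621.78494888  64.05063333 257.10155584] [-2.22844015e+00 -2.21333806e+00  3.47039287e-04]
[[88, 254, 128, 236, 104, 32, 37]]
5 crop org 209 78
[[671, 194, 38, 171, 1, 40, 55]]
6 crop org 149 0
```

View pics/v6.png

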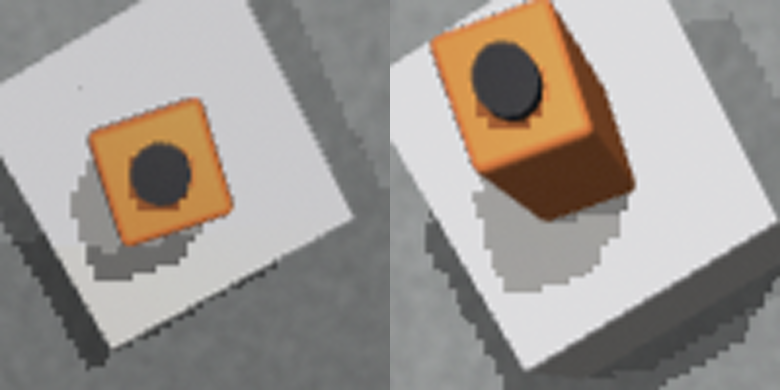

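The thermometer's top face is clear in both views. Its left-view corners in the crop are (92,131), (199,98), (232,209) and (126,244), and it is turned differently from the stand. I'll triangulate those corners.

```bash
python3 - <<'E'
from h import *
c5=np.load("c5.npy",allow_pickle=True).item();c6=np.load("c6.npy",allow_pickle=True).item()
A=np.array([(92,131),(199,98),(232,209),(126,244)])/3.9+[209-.37,78-.37]
B=np.array([(42,45),(160,0),(203,135),(97,172)])/3.9+[149-.37,-.37]
P=[]
for a,b in zip(A,B):
    p,e=tri([(c5,a),(c6,b)]); P.append(p); print(p.round(1),np.round(e[0],2))
P=np.array(P);print("centre",P.mean(0)); Q=np.array([onz(c5,a,138) for a in A]); print("on z138",Q.mean(0))
for S in(P,Q):
    e=np.roll(S,-1,0)-S; print(np.linalg.norm(e,axis=1).round(1),np.degrees((np.arctan2(e[:,1],e[:,0])%(np.pi/2))).round(1))
# stand corners (white top z 78), from view 5 crop
for q in((354,216),(110,348)): print("stand",onz(c5,np.array(q)/3.9+[208.6,77.6],78).round(1))
E
```

```text
[554.4 201.5 133.9] 0.61
[576.2 207.9 135. ] 0.05
[582.7 186.2 134.1] 0.21
[561.6 179.8 133.5] 0.57
centre [568.74099097 193.8499733  134.12477267]
on z138 [568.8748734  194.10756187 138.        ]
[22.8 22.7 22.1 22.9] [16.4 16.6 17.  18.4]
[21.9 22.3 22.4 22.9] [15.9 17.  17.5 15.7]
stand [615.8 179.8  78. ]
stand [553.8 146.9  78. ]
```

The probe is at (568.8,194.0), yaw 16.8°, with a 22 to 23 mm handle, and it is centred in the stand. I'll approach from above.

Emit:
send_rows(
  steps="0.05 -0.02 0 -0.3 1;0.1 -0.04 0.02 -0.57 1;0.13 -0.053 0.05 -0.57 1;0.13 -0.053 0.05 -0.57 1;0.13 -0.053 0.05 -0.57 1",
)

```text
clock: 10.68
eef_pos: [569.7, 194.5, 208.0]
tcp_rot: [1.872, 2.522, 0.0]
wrist_force: [-0.3, -0.8, 0.8]
finger_gap: 0.999
```

Emit:
send_rows(
  steps="0 -0.001 0.03 0 1;0 -0.001 0.06 0 1;0 -0.001 0.085 0 1;0 -0.001 0.095 0 1;0 -0.001 0.095 0 1;0 -0.001 0.095 0 1",
)

```text
clock: 11.42
eef_pos: [570.0, 193.9, 113.8]
tcp_rot: [1.873, 2.521, 0.003]
wrist_force: [0.4, 0.4, 1.0]
finger_gap: 0.997
```

Emit:
send_rows(
  squeeze=40,
  steps="0 0 0 0 -1;0 0 0 0 -1;0 0 0 0 -1;0 0 0 0 -1;0 0 0 0 -1;0 0 0 0 -1;0 0 0 0 -1;0 0 0 0 -1",
)

```text
clock: 12.42
eef_pos: [569.0, 193.9, 112.5]
tcp_rot: [1.873, 2.522, 0.001]
wrist_force: [-1.6, -0.5, 4.5]
finger_gap: 0.275
```

Gripped (gap about 23.4 mm). Lifting.

Emit:
send_rows(
  steps="0 0 -0.02 0 -1;0 0 -0.05 0 -1;0 0 -0.08 0 -1;0 0 -0.11 0 -1;0 0 -0.11 0 -1;0 0 -0.11 0 -1",
)

```text
clock: 13.18
eef_pos: [568.3, 193.6, 220.9]
tcp_rot: [-1.873, -2.521, 0.002]
wrist_force: [-0.2, -0.4, -1.2]
finger_gap: 0.274
```

Emit:
send_rows(
  steps="-0.03 -0.008 0 0 -1;-0.075 -0.019 0 0 -1;-0.12 -0.031 0 0 -1;-0.165 -0.043 0 0 -1;-0.21 -0.054 0 0 -1;-0.255 -0.066 0 0 -1;-0.3 -0.078 0 0 -1;-0.33 -0.085 0 0 -1;-0.345 -0.089 0 0 -1;-0.345 -0.089 0 0 -1;-0.345 -0.089 0 0 -1",
)

```text
clock: 14.55
eef_pos: [583.2, -161.0, 221.8]
tcp_rot: [-1.871, -2.522, -0.0]
wrist_force: [0.4, 0.6, -0.8]
finger_gap: 0.277
```

```bash
python3 - <<'E'
from h import *
s=manip.read_state();print(s["eef_pos"],s["tcp_rot"],s["wrist_force"])
L=[]
for n in("scene","side","wrist"):
    c=manip.get_calibration(n);im=manip.grab_frame(n);cv2.imwrite(f"pics/{n}7.png",im[...,::-1])
    u=proj(c,(582.8,-163,75));print(n,u, proj(c,(582.8,-163,126)))
    r=30 if n!="wrist" else 80
    x,y=int(u[0])-r,int(u[1])-r-r//2; y=min(y,384-2*r)
    print("org",x,y); L.append(cv2.resize(im[y:y+2*r,x:x+2*r],(264,264),interpolation=cv2.INTER_CUBIC))
cv2.imwrite("pics/v7.png",np.hstack(L)[...,::-1])
E
```

```text
[ 583.16707143 -160.98113967  221.79030198] [-1.87109829e+00 -2.52212517e+00 -1.60633049e-04] [ 0.37943368  0.62733496 -0.83627671]
scene [225.28152569 231.02471326] [224.45547225 221.12624709]
org 195 186
side [247.40143157 173.1919935 ] [247.04396283 161.57872338]
org 217 128
wrist [254.07546219 189.59730232] [253.89459926 207.53008004]
org 174 69
```

View pics/v7.png

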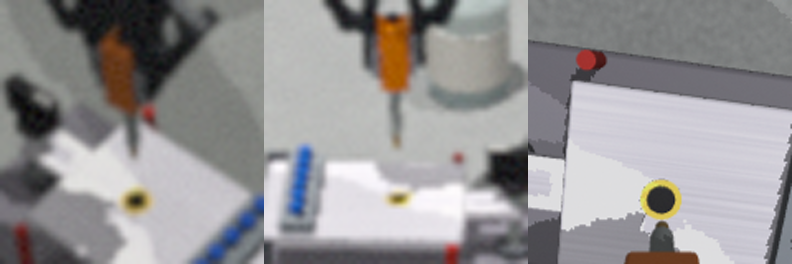

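The probe hangs upright over the ring. In the wrist view the tip is at about (254.6,203) and the ring at (254.6,190). I'll correct by 2 mm and lower close to the plate.

Emit:
send_rows(
  steps="-0.001 -0.001 0.015 0 -1;-0.002 -0.001 0.03 0 -1;-0.002 -0.001 0.04 0 -1;-0.002 -0.001 0.046 0 -1;-0.002 -0.001 0.046 0 -1;-0.002 -0.001 0.046 0 -1;-0.002 -0.001 0.046 0 -1",
)

```text
clock: 15.58
eef_pos: [583.4, -164.5, 176.9]
tcp_rot: [1.873, 2.521, 0.001]
wrist_force: [-0.2, -0.2, -1.8]
finger_gap: 0.276
```

```bash
python3 - <<'E'
from h import *
F=[];
for k in range(6):
    s=manip.read_state();F.append(np.r_[s["eef_pos"],s["wrist_force"]])
    if k in(0,1,2): 
        n=("scene","side","wrist")[k]; im=manip.grab_frame(n);cv2.imwrite(f"pics/{n}8.png",im[...,::-1])
    else: manip.grab_frame("side")
print(np.round(np.mean(F,0),2),np.round(np.std(F,0),2))
im=cv2.imread("pics/wrist8.png");sd=cv2.imread("pics/side8.png")
cv2.imwrite("pics/v8.png",np.hstack([cv2.resize(im[150:230,215:295],(390,390),interpolation=cv2.INTER_CUBIC),cv2.resize(sd[140:190,222:272],(390,390),interpolation=cv2.INTER_CUBIC)]))
E
```

```text
[ 5.8325e+02 -1.6445e+02  1.7667e+02 -2.0000e-01 -1.0000e-01 -1.2900e+00] [0.1  0.02 0.13 0.36 0.29 0.44]
```

View pics/v8.png

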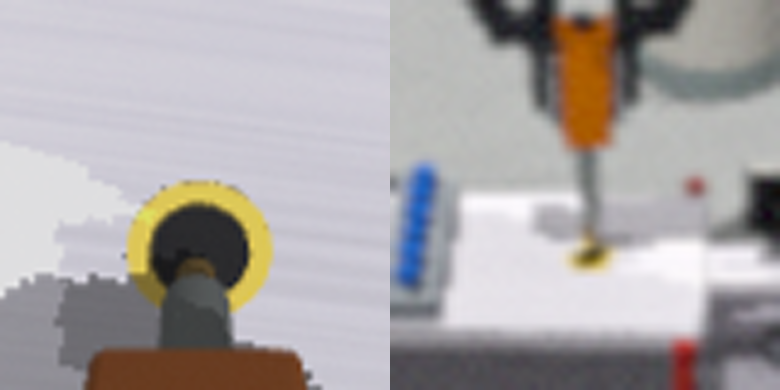

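The ring centre is at crop (200,249), and the tip at contact would land about 2 mm towards the robot-side edge. I'll shift +2 mm along tool x and then lower in stages, watching the force.

Emit:
send_rows(
  steps="0.002 0.0005 0 0 -1;0.002 0.0005 0.004 0 -1;0.002 0.0005 0.008 0 -1;0.002 0.0005 0.0105 0 -1;0.002 0.0005 0.0105 0 -1;0.002 0.0005 0.0105 0 -1;0.002 0.0005 0.0105 0 -1",
)

```text
clock: 16.75
eef_pos: [583.0, -162.3, 166.0]
tcp_rot: [1.873, 2.522, 0.0]
wrist_force: [1.2, 0.4, 0.0]
finger_gap: 0.274
```

```bash
cat > f.py <<'E'
from h import *
F=[]
for k in range(8):
    s=manip.read_state();F.append(np.r_[s["eef_pos"],s["wrist_force"]]); im=manip.grab_frame("wrist")
print(s["clock"],np.round(np.mean(F,0),2),np.round(np.std(F,0),2),s["tcp_rot"]); cv2.imwrite("pics/w9.png",im[...,::-1])
cv2.imwrite("pics/v9.png",cv2.resize(im[150:230,215:295][...,::-1],(390,390),interpolation=cv2.INTER_CUBIC))
E
python3 f.py
```

```text
17.1 [ 5.8294e+02 -1.6230e+02  1.6589e+02 -3.0000e-02  6.0000e-01  9.1000e-01] [0.02 0.01 0.04 0.5  0.35 0.4 ] [-1.87311629e+00 -2.52202266e+00 -3.84048594e-05]
```

Force changed by about 2.2 N (about 4 mm of push). I'll go 2 mm deeper and look once more.

Emit:
send_rows(
  steps="0 0 0.001 0 -1;0 0 0.002 0 -1;0 0 0.002 0 -1;0 0 0.002 0 -1;0 0 0.002 0 -1",
)

```text
clock: 17.77
eef_pos: [583.0, -162.3, 163.9]
tcp_rot: [1.873, 2.522, 0.0]
wrist_force: [0.2, 0.4, 2.1]
finger_gap: 0.273
```

```bash
python3 f.py
```

```text
18.125 [ 5.8296e+02 -1.6232e+02  1.6385e+02 -1.4000e-01  5.0000e-01  1.5500e+00] [0.02 0.01 0.02 0.32 0.5  0.39] [ 1.87305078e+00  2.52211620e+00 -9.58395127e-06]
```

View pics/v9.png

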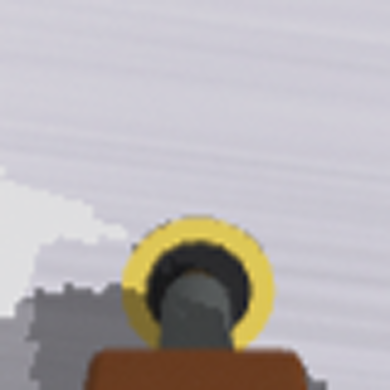

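The tip is centred in the ring: its far edge is at crop (198,270), 3 mm from the centre at (198,288). The push is 2.85 N, or about 5.7 mm. Handing in.

```bash
python3 -c "
from cell import manip
print(manip.job_done())"
```

```text
the job is handed in; nothing more can be done
None
```

I levelled the plate, took the thermometer from its stand, and handed the job in at about 18 s, still gripping and pressing it on the yellow ring. The hand-in reports no verdict, so what follows is from my own measurements.

- **Levelling:** I turned the knob clockwise by about 99°. Two wrist views then put the ring at z 75.1 mm against the required 75, with the knob bar lying along the stage. I did not re-measure the level after pressing.
- **Position:** in the last close view the tip sits in the middle of the ring, within about 1 mm. Before lowering, the tip was heading for a spot about 2 mm off, so I corrected it.
- **Press:** the wrist force changed by about 2.85 N from the free-hanging reading, which is about 5.7 mm of tip travel. The noise is about 0.4 N, and the height reading gives roughly the same push.
- **Upright and grip:** the tool points straight down to within 0.01 rad, and the jaws are about 23 mm apart on the 24 mm handle.
- **Disagreements:** the post spacing measured 141.6 mm against 138, and the handle top 134 mm against 138. Two mismatched vial pairs gave a wrong vial height, which I did not use. None of these affected the result.
- **Other things on the bench:** I did not go near them, but I did not measure them again at the end.

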